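Weigh out a wash dose, using up the last tabs in the bin

ROBOT

A 6-joint arm with a two-finger parallel gripper is mounted at the origin on the work surface. World frame = base frame: x ahead of the robot, y to its left, z up, the work surface at z = 0. Lengths are in mm, angles in degrees, forces in N, time in s.
With the tool pointing down it reaches from about 300 to 850 mm from the base axis. Payload 4.2 kg.
Tool frame: the origin (TCP) lies midway between the tips of the shut fingers; the grasp point (between the pads) lies 19 mm behind it; z points along the fingers, y is the line along which they close (so a half turn about z gives the same grasp; the last joint's range is limited). The gripper opens to 91 mm and grips with 3 to 60 N. Pads are 32 mm wide; open, the fingers measure 118 mm over their backs; the gripper's body (76 mm by 178 mm) begins 60 mm behind the grasp point.
Start: joints at [-76.776, 18.312, 89.639, -0, 72.044, -1.146], TCP at [142.705, -557.026, 213.976] pointing down, gripper open.
Joint ranges: [-177.97, 177.97], [-48.28, 115.42], [12.27, 149.76], [-77.06, 257.06], [2.81, 150.46], [-146.56, 146.56]. Speed limits (degrees/s): [147.25, 147.25, 180, 180, 180, 180].

INTERFACE

Orientations are given as [roll, pitch, yaw] about the fixed x, y, z axes, in that order (R = Rz(yaw) Ry(pitch) Rx(roll)).
In Python, from workcell import env gives the robot as it stands.
- The arm moves only by the shell command python3 drive.py 'ROWS' [OPENING] [FORCE]. ROWS is a JSON list of rows, 1 to 8 of them, each an object with the fields xyz (a list: dx, dy, dz in shares of the most that a row can go, 1 being 50 mm), rot (a list: a rotation vector rx, ry, rz in degrees); a field left out counts as zero; each row shifts and turns the commanded pose from where the row before left it, along the tool's axes as they then stand; what a row does not reach is not made up. A row lasts 1/10 s, in which the tool goes at most 50 mm and 8.59 degrees, less where a joint would pass 70% of its speed; a pose out of reach is approached as far as the arm can. OPENING is the finger opening in mm, set as the command begins (- or left out keeps the last). The fingers move at their own pace and stop on an object; FORCE is the grip in N (left out, the last holds). Time passes only in rows, so rows that do not move let the fingers close. It prints the time, the measured TCP pose, the force, the opening and the grip force at its end. Input that does not fit is refused with a message, and nothing moves.
- env.state(): the state, without advancing time (a new reading comes with each control period).
- env.grab_frame(name): name is "side" or "top"; returns the picture (384x512x3 uint8, blue, green, red); there is no depth.
- env.camera_model(name): a dict with "fx", "fy", "cx", "cy" (pixels), "T" (4x4, takes a point from camera to world coordinates). Camera axes: x right, y up, looking along -z (the intrinsics and any distortion apply to the point x, -y, -z); pixel columns grow to the right and rows downward; lengths in mm; the calibration is good to about 2 mm. A picture is of the moment at which its call begins. camera_model takes no time and is no camera call.
- env.job_done(): hands the job in; it is judged then, once.
The state is a dict: "time_s": time; "qpos": joint angles; "qvel": joint speeds; "effort": joint torques, N m; "ee_pos": TCP position; "ee_rot": TCP orientation; "force": force on the tool from outside, world axes, zero at the start; "torque": the same for the moment, N m; "gripper_width": finger opening in mm; "gripper_force": force on a finger pad.
Only numpy, scipy, OpenCV 4.12 (cv2) and the standard library are available. Lean on these libraries where they do the work, as an engineer would, in place of code of your own. Each camera call takes 0.05 s, during which the arm holds its last target. There are 200 camera calls.

TASK

Use up the blue detergent tabs left in the green bin first: get every one of them out with the scoop (pushed into a corner of the bin, it lets them ride up onto it) and tip them into the pan of the scale; do not take tabs out of the bin with the fingers. Then top the pan up with white tabs from the blue mat, one after another, until the needle points within the red arc on the dial, and leave the scoop lying upright on its cork rest. Do not shift the red arc or disturb the bottle, the jar and the carton standing nearby.

Things in the scene. Friction and masses are not known exactly. Their poses are not given: they have to be found in the camera images.
- bin: mint green open bin, fixed, outside 250 (x) by 160 (y) by 60 mm high, walls and floor 5 mm, so inside it is 240 by 150 mm; origin at the centre of its underside, x along its length. The blue tabs start in its far (+x) half, lying flat; the near 100 mm of its floor is free at the start
- scoop: steel scoop, 150 g: flat floor 100 (x) by 88 (y) by 2 mm, open at its +x edge (the lip); sides 30 mm high (12 mm near the front, none in the last 8 mm), back 36 mm; origin at the centre of the floor's underside. A wooden handle, 24 by 24 mm, rises from a strap over its rear (40 mm up) and leans 12 degrees back (to -x); top at 130 mm. Tabs on its floor slide at about 20 degrees
- scoop_grip (a point): point in the middle of the scoop's handle at which to grip it across its 24 mm thickness, 98 mm above the scoop's underside and 87 mm behind its lip (the lip's underside is 50 mm ahead of the scoop's origin); axes as the scoop's
- rest: cork rest of the scoop, fixed, 150 by 115 by 4 mm; origin at the centre of its underside, so its top is 4 mm above it. The scoop starts on it
- scale: white spring scale, fixed, 300 (x) by 180 (y) by 55 mm high; origin at the centre of its underside. The pan stands over its near (-x) part, its flat dial (108 mm across, facing up, seen from above) is on its far (+x) part, centred 95 mm from the origin
- pan_floor (a point): centre of the floor of the scale's square aluminium pan, 170 by 170 mm outside, walls 3 mm; the rim is 32 mm above this floor. Empty, the floor is 81 mm above the table; it sinks 1.2 mm per 15 g, by 16 mm at most
- needle (a joint): angle of the black dial needle, rad: 0 with the pan empty, growing (clockwise from above) by 0.30 for 15 g, that is per average tab
- mark (a joint): angle of the middle of the red arc on the dial, rad, on the same scale as the needle; the arc spans 0.2 rad either side of it. Set before the start and to be left alone
- needle_tip (a point): tip of the needle, 39 mm from the dial's centre; its x axis points along the needle
- mark_mid (a point): middle of the red arc, 44 mm from the dial's centre; its x axis points outwards from the dial's centre
- blue1: blue tab, a blue pressed-detergent disc 32 mm across and 18 mm thick with bevelled edges, about 15 g (each 0.9 to 1.1 times that); origin at the centre of its underside as built (it may come to lie either side up); in the bin at the start, or absent
- blue2: blue tab, a blue pressed-detergent disc 32 mm across and 18 mm thick with bevelled edges, about 15 g (each 0.9 to 1.1 times that); origin at the centre of its underside as built (it may come to lie either side up); in the bin at the start, or absent
- blue3: blue tab, a blue pressed-detergent disc 32 mm across and 18 mm thick with bevelled edges, about 15 g (each 0.9 to 1.1 times that); origin at the centre of its underside as built (it may come to lie either side up); in the bin at the start, or absent
- blue4: blue tab, a blue pressed-detergent disc 32 mm across and 18 mm thick with bevelled edges, about 15 g (each 0.9 to 1.1 times that); origin at the centre of its underside as built (it may come to lie either side up); in the bin at the start, or absent
- blue5: blue tab, a blue pressed-detergent disc 32 mm across and 18 mm thick with bevelled edges, about 15 g (each 0.9 to 1.1 times that); origin at the centre of its underside as built (it may come to lie either side up); in the bin at the start, or absent
- white1: white tab, a white pressed-detergent disc 32 mm across and 18 mm thick with bevelled edges, about 15 g (each 0.9 to 1.1 times that); origin at the centre of its underside as built (it may come to lie either side up); at the start on a fixed dark blue mat 200 by 145 mm, 4 mm thick, well apart (over 60 mm from centre to centre)
- white2: white tab, a white pressed-detergent disc 32 mm across and 18 mm thick with bevelled edges, about 15 g (each 0.9 to 1.1 times that); origin at the centre of its underside as built (it may come to lie either side up); at the start on a fixed dark blue mat 200 by 145 mm, 4 mm thick, well apart (over 60 mm from centre to centre)
- white3: white tab, a white pressed-detergent disc 32 mm across and 18 mm thick with bevelled edges, about 15 g (each 0.9 to 1.1 times that); origin at the centre of its underside as built (it may come to lie either side up); at the start on a fixed dark blue mat 200 by 145 mm, 4 mm thick, well apart (over 60 mm from centre to centre)
- white4: white tab, a white pressed-detergent disc 32 mm across and 18 mm thick with bevelled edges, about 15 g (each 0.9 to 1.1 times that); origin at the centre of its underside as built (it may come to lie either side up); at the start on a fixed dark blue mat 200 by 145 mm, 4 mm thick, well apart (over 60 mm from centre to centre)
- white5: white tab, a white pressed-detergent disc 32 mm across and 18 mm thick with bevelled edges, about 15 g (each 0.9 to 1.1 times that); origin at the centre of its underside as built (it may come to lie either side up); at the start on a fixed dark blue mat 200 by 145 mm, 4 mm thick, well apart (over 60 mm from centre to centre)
- white6: white tab, a white pressed-detergent disc 32 mm across and 18 mm thick with bevelled edges, about 15 g (each 0.9 to 1.1 times that); origin at the centre of its underside as built (it may come to lie either side up); at the start on a fixed dark blue mat 200 by 145 mm, 4 mm thick, well apart (over 60 mm from centre to centre)
- stain_bottle: white bottle, 60 mm across, 170 mm tall, bystander; origin at the centre of its underside
- peg_jar: glass jar, 76 mm across, 100 mm tall, bystander; origin at the centre of its underside
- soap_carton: lilac carton, 75 by 55 by 90 mm, bystander; origin at the centre of its underside

How it is judged (in metres and radians):
On the way, in this order (a step that is already met when the one before it is completed fails the run):
1. at least one blue tab has been lifted clear of the bin on the scoop (((x of blue1 in the frame of scoop between -0.055 and 0.055 m and y of blue1 in the frame of scoop between -0.045 and 0.045 m and z of blue1 in the frame of scoop between -0.005 and 0.05 m and height (world z) of blue1 above 0.075 m) or (x of blue2 in the frame of scoop between -0.055 and 0.055 m and y of blue2 in the frame of scoop between -0.045 and 0.045 m and z of blue2 in the frame of scoop between -0.005 and 0.05 m and height (world z) of blue2 above 0.075 m) or (x of blue3 in the frame of scoop between -0.055 and 0.055 m and y of blue3 in the frame of scoop between -0.045 and 0.045 m and z of blue3 in the frame of scoop between -0.005 and 0.05 m and height (world z) of blue3 above 0.075 m) or (x of blue4 in the frame of scoop between -0.055 and 0.055 m and y of blue4 in the frame of scoop between -0.045 and 0.045 m and z of blue4 in the frame of scoop between -0.005 and 0.05 m and height (world z) of blue4 above 0.075 m) or (x of blue5 in the frame of scoop between -0.055 and 0.055 m and y of blue5 in the frame of scoop between -0.045 and 0.045 m and z of blue5 in the frame of scoop between -0.005 and 0.05 m and height (world z) of blue5 above 0.075 m))), for 0.2 s.
2. all the blue tabs are in the pan, before any white one is (x of blue1 in the frame of pan_floor between -0.082 and 0.082 m and y of blue1 in the frame of pan_floor between -0.082 and 0.082 m and z of blue1 in the frame of pan_floor between -0.01 and 0.06 m and x of blue2 in the frame of pan_floor between -0.082 and 0.082 m and y of blue2 in the frame of pan_floor between -0.082 and 0.082 m and z of blue2 in the frame of pan_floor between -0.01 and 0.06 m and x of blue3 in the frame of pan_floor between -0.082 and 0.082 m and y of blue3 in the frame of pan_floor between -0.082 and 0.082 m and z of blue3 in the frame of pan_floor between -0.01 and 0.06 m and x of blue4 in the frame of pan_floor between -0.082 and 0.082 m and y of blue4 in the frame of pan_floor between -0.082 and 0.082 m and z of blue4 in the frame of pan_floor between -0.01 and 0.06 m and x of blue5 in the frame of pan_floor between -0.082 and 0.082 m and y of blue5 in the frame of pan_floor between -0.082 and 0.082 m and z of blue5 in the frame of pan_floor between -0.01 and 0.06 m and not (x of white1 in the frame of pan_floor between -0.082 and 0.082 m and y of white1 in the frame of pan_floor between -0.082 and 0.082 m and z of white1 in the frame of pan_floor between -0.01 and 0.06 m) and not (x of white2 in the frame of pan_floor between -0.082 and 0.082 m and y of white2 in the frame of pan_floor between -0.082 and 0.082 m and z of white2 in the frame of pan_floor between -0.01 and 0.06 m) and not (x of white3 in the frame of pan_floor between -0.082 and 0.082 m and y of white3 in the frame of pan_floor between -0.082 and 0.082 m and z of white3 in the frame of pan_floor between -0.01 and 0.06 m) and not (x of white4 in the frame of pan_floor between -0.082 and 0.082 m and y of white4 in the frame of pan_floor between -0.082 and 0.082 m and z of white4 in the frame of pan_floor between -0.01 and 0.06 m) and not (x of white5 in the frame of pan_floor between -0.082 and 0.082 m and y of white5 in the frame of pan_floor between -0.082 and 0.082 m and z of white5 in the frame of pan_floor between -0.01 and 0.06 m) and not (x of white6 in the frame of pan_floor between -0.082 and 0.082 m and y of white6 in the frame of pan_floor between -0.082 and 0.082 m and z of white6 in the frame of pan_floor between -0.01 and 0.06 m)), for 0.2 s.
At the end, for the whole second after the job is handed in: All blue tabs lie in the pan, the needle rests within 0.2 rad of the middle of the red arc, and the scoop lies still on its rest, level within 0.12 rad, its origin within 55 mm of the rest's centre (angle between the x axis of needle_tip and the x axis of mark_mid, either way round below 0.2 rad and velocity of joint needle between -0.1 and 0.1 rad/s and x of blue1 in the frame of pan_floor between -0.082 and 0.082 m and y of blue1 in the frame of pan_floor between -0.082 and 0.082 m and z of blue1 in the frame of pan_floor between -0.01 and 0.06 m and x of blue2 in the frame of pan_floor between -0.082 and 0.082 m and y of blue2 in the frame of pan_floor between -0.082 and 0.082 m and z of blue2 in the frame of pan_floor between -0.01 and 0.06 m and x of blue3 in the frame of pan_floor between -0.082 and 0.082 m and y of blue3 in the frame of pan_floor between -0.082 and 0.082 m and z of blue3 in the frame of pan_floor between -0.01 and 0.06 m and x of blue4 in the frame of pan_floor between -0.082 and 0.082 m and y of blue4 in the frame of pan_floor between -0.082 and 0.082 m and z of blue4 in the frame of pan_floor between -0.01 and 0.06 m and x of blue5 in the frame of pan_floor between -0.082 and 0.082 m and y of blue5 in the frame of pan_floor between -0.082 and 0.082 m and z of blue5 in the frame of pan_floor between -0.01 and 0.06 m and horizontal distance between scoop and rest below 0.055 m and angle between scoop's own z axis and vertical below 0.12 rad and height (world z) of scoop between -0.005 and 0.012 m and linear speed of scoop below 0.02 m/s); the robot touches nothing.
It fails at once if the fingers touch a blue tab while it is inside the bin ((contact force between the fingers and blue1 above 0.5 N and x of blue1 in the frame of bin between -0.125 and 0.125 m and y of blue1 in the frame of bin between -0.08 and 0.08 m and z of blue1 in the frame of bin between -0.01 and 0.055 m) or (contact force between the fingers and blue2 above 0.5 N and x of blue2 in the frame of bin between -0.125 and 0.125 m and y of blue2 in the frame of bin between -0.08 and 0.08 m and z of blue2 in the frame of bin between -0.01 and 0.055 m) or (contact force between the fingers and blue3 above 0.5 N and x of blue3 in the frame of bin between -0.125 and 0.125 m and y of blue3 in the frame of bin between -0.08 and 0.08 m and z of blue3 in the frame of bin between -0.01 and 0.055 m) or (contact force between the fingers and blue4 above 0.5 N and x of blue4 in the frame of bin between -0.125 and 0.125 m and y of blue4 in the frame of bin between -0.08 and 0.08 m and z of blue4 in the frame of bin between -0.01 and 0.055 m) or (contact force between the fingers and blue5 above 0.5 N and x of blue5 in the frame of bin between -0.125 and 0.125 m and y of blue5 in the frame of bin between -0.08 and 0.08 m and z of blue5 in the frame of bin between -0.01 and 0.055 m)).
It fails at once if the red arc is shifted by more than 8 mm (distance of mark_mid from where it was at the start of the episode above 0.008 m).
It fails at once if the bottle, jar or carton is shoved by more than 40 mm or knocked over (distance of any of stain_bottle, peg_jar, soap_carton from where it was at the start of the episode above 0.04 m or angle between any of stain_bottle, peg_jar, soap_carton's own z axis and vertical above 0.5 rad).
Of blue1, blue2, blue3, blue4, blue5 only 3 to 5 are there at a start; the rules pass over those that are not, and their reading is None.
At some moment in a run one of white1, white2, white3, white4, white5, white6 may be knocked a few centimetres aside while the robot is not near it.
It also fails if it takes over 210 s, if anything falls off the work surface, if the arm or the gripper's body presses on something with over 40 N, if the wrist force passes 120 N, or if a joint passes its speed limit or range.

## Working session

There is one attempt and no reset: what is moved stays moved. The work goes in short steps, Python scripts to look and compute and a shell command to move; the robot and the scene stay as the last step left them, time stands still between calls to the robot, and variables do not carry over. Pictures are saved under pics/ and viewed, at most 14 in all, crops included, and the job is handed in when it is done.

```bash
ls; mkdir -p pics; python3 - <<'E'
from workcell import env
import cv2
for n in ("top","side"):
    im=env.grab_frame(n); cv2.imwrite(f"pics/{n}0.png",im)
    m=env.camera_model(n); print(n,{k:(v if k!='T' else v) for k,v in m.items()})
s=env.state(); print(s)
E
```

```text
drive.py
pics
workcell.py
top {'fx': 457.94874711168796, 'fy': 457.94874711168796, 'cx': 245.2046040478987, 'cy': 190.87242828284053, 'T': array([[-7.26090459e-03,  9.98263425e-01, -5.84586522e-02,
         5.16906981e+02],
       [-9.99947622e-01, -7.67000544e-03, -6.77678339e-03,
         2.17342841e+01],
       [-7.21339318e-03,  5.84063846e-02,  9.98266829e-01,
         1.45059891e+03],
       [ 0.00000000e+00,  0.00000000e+00,  0.00000000e+00,
         1.00000000e+00]])}
side {'fx': 370.2126575670541, 'fy': 370.2126575670541, 'cx': 258.0115002786416, 'cy': 189.03328511781152, 'T': array([[-9.08561708e-01,  3.23422024e-01, -2.64412212e-01,
         3.57576810e+02],
       [-4.17748920e-01, -7.05237064e-01,  5.72823292e-01,
         5.39710550e+02],
       [-1.20962366e-03,  6.30903224e-01,  7.75860592e-01,
         7.64834358e+02],
       [ 0.00000000e+00,  0.00000000e+00,  0.00000000e+00,
         1.00000000e+00]])}
{'time_s': 0.1, 'qpos': array([-7.67768933e+01,  1.83484642e+01,  8.96977801e+01,  2.64889029e-04,
        7.20417912e+01, -1.14574776e+00]), 'qvel': array([ 0.06061966, -0.11628338, -0.13911189, -0.04393435,  0.00037296,
        0.10307383]), 'effort': array([-1.60762106e-04, -4.13332987e+01, -2.32509989e+01,  7.28389900e-02,
        4.21582209e-02, -4.81496852e-05]), 'ee_pos': array([ 142.60052789, -556.59834725,  213.21054483]), 'ee_rot': array([-1.79911987e+02, -2.01214208e-03,  1.43687711e+01]), 'force': array([ 0.13034431, -0.16470735,  0.46382683]), 'torque': array([ 0.0742061 ,  0.02875651, -0.00313889]), 'gripper_force': 0.0, 'gripper_width': 91.16509556899551}
```

View pics/top0.png

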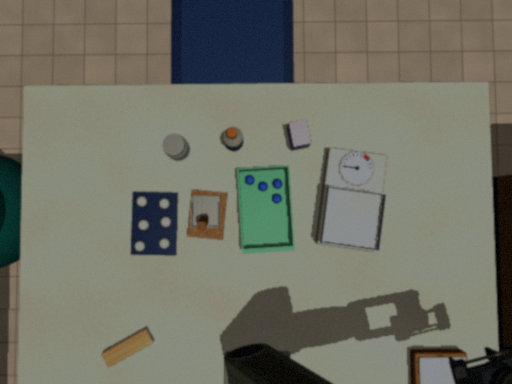

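View pics/side0.png

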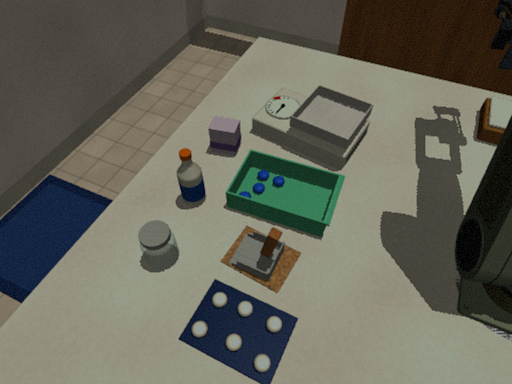

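Top view: 4 blue tabs in the bin (249-277, 180-199), scoop on its rest (207,214), mat with 6 whites (152,222), scale (352,198) with needle pointing left and red arc at (366,156). I'll measure these.

```bash
cat > h.py <<'E'
from workcell import env
import cv2, numpy as np
def ray(n,u,v):
    m=env.camera_model(n); T=m['T']
    d=np.array([(u-m['cx'])/m['fx'],-(v-m['cy'])/m['fy'],-1.0])
    return T[:3,3],T[:3,:3]@d
def at(n,u,v,z):
    o,d=ray(n,u,v); return (o+d*(z-o[2])/d[2])
def px(n,p):
    m=env.camera_model(n); T=m['T']; c=T[:3,:3].T@(np.array(p,float)-T[:3,3])
    return np.array([m['cx']+m['fx']*c[0]/-c[2], m['cy']+m['fy']*c[1]/c[2]])
def blobs(mask,amin=8):
    k,l,st,c=cv2.connectedComponentsWithStats(mask.astype(np.uint8))
    return [(c[i],st[i]) for i in range(1,k) if st[i][4]>=amin]
def hsv(im): return cv2.cvtColor(im,cv2.COLOR_BGR2HSV).astype(int)
def blue(im): H=hsv(im); return (H[...,0]>100)&(H[...,0]<130)&(H[...,1]>170)&(H[...,2]>90)
def green(im): H=hsv(im); return (H[...,0]>60)&(H[...,0]<85)&(H[...,1]>110)
def rect(mask,box=None):
    if box:
        m=np.zeros_like(mask); x0,y0,x1,y1=box; m[y0:y1,x0:x1]=mask[y0:y1,x0:x1]; mask=m
    ys,xs=np.nonzero(mask); return cv2.minAreaRect(np.c_[xs,ys].astype(np.float32))
E
python3 - <<'E'
from h import *
np.set_printoptions(precision=1,suppress=True)
im=cv2.imread('pics/top0.png'); H=hsv(im)
def poly(r,z): return np.array([at('top',*p,z)[:2] for p in cv2.boxPoints(r)])
g=green(im); g=cv2.morphologyEx(g.astype(np.uint8),cv2.MORPH_OPEN,np.ones((2,2)))>0
P=poly(rect(g,(230,155,300,260)),60); print('bin',P,P.mean(0))
print('blue tabs',[(c,s[4],at('top',*c,20)[:2]) for c,s in blobs(blue(im)&(np.arange(512)[None]>235)&(np.arange(512)[None]<295)&(np.arange(384)[:,None]>160))])
br=(H[...,0]<20)&(H[...,1]>90)&(H[...,2]>60)
P=poly(rect(br,(180,180,232,245)),4); print('rest',P,P.mean(0))
mt=(H[...,0]>100)&(H[...,0]<130)&(H[...,1]>100)
P=poly(rect(mt,(120,180,182,262)),4); print('mat',P,P.mean(0))
w=(H[...,1]<60)&(H[...,2]>130); w[:, :128]=0; w[:,182:]=0; w[:193]=0;w[254:]=0
print('white',[(c,s[4],at('top',*c,17)[:2]) for c,s in blobs(w)])
for n,b in(('scoop',(180,185,236,245)),('scale',(308,140,396,256)),('bin',(228,155,302,260))):
    x0,y0,x1,y1=b; cv2.imwrite(f'pics/c_{n}.png',cv2.resize(im[y0:y1,x0:x1],None,fx=5,fy=5,interpolation=cv2.INTER_CUBIC))
a=[cv2.resize(im[140:258,305:395],None,fx=5,fy=5,interpolation=2),cv2.resize(im[180:250,182:236],None,fx=6,fy=590/70,interpolation=2)]
cv2.imwrite('pics/cc.png',np.hstack([a[0],a[1]]))
E
```

```text
bin [[ 661.2   50.2]
 [ 670.   -99.2]
 [ 430.2 -112.1]
 [ 421.4   35.8]] [545.7 -31.3]
blue tabs [(array([249.4, 179.6]), np.int32(52), array([636. ,  18.1])), (array([277.5, 183.4]), np.int32(51), array([623.2, -69.7])), (array([262.6, 186.1]), np.int32(50), array([615.2, -23.1])), (array([276.6, 198.2]), np.int32(53), array([576.9, -66.5]))]
rest [[462.3 217.5]
 [608.6 201.1]
 [595.4  89.6]
 [449.2 106.5]] [528.9 153.7]
mat [[409.3 390.7]
 [600.3 386. ]
 [595.  250. ]
 [404.2 255.7]] [502.2 320.6]
white [(array([128.8, 219.5]), np.int32(148), array([514. , 396.6])), (array([179.6, 224.7]), np.int32(222), array([496.7, 237.2])), (array([141.2, 200.9]), np.int32(36), array([571.7, 358. ])), (array([163.9, 203.1]), np.int32(37), array([564.3, 286.7])), (array([165.3, 221.5]), np.int32(34), array([506.8, 282.1])), (array([142.9, 224.5]), np.int32(33), array([498.1, 352.2])), (array([164., 243.]), np.int32(37), array([439.9, 285.9])), (array([139.1, 245.9]), np.int32(39), array([431.6, 363.6]))]
```

View pics/cc.png

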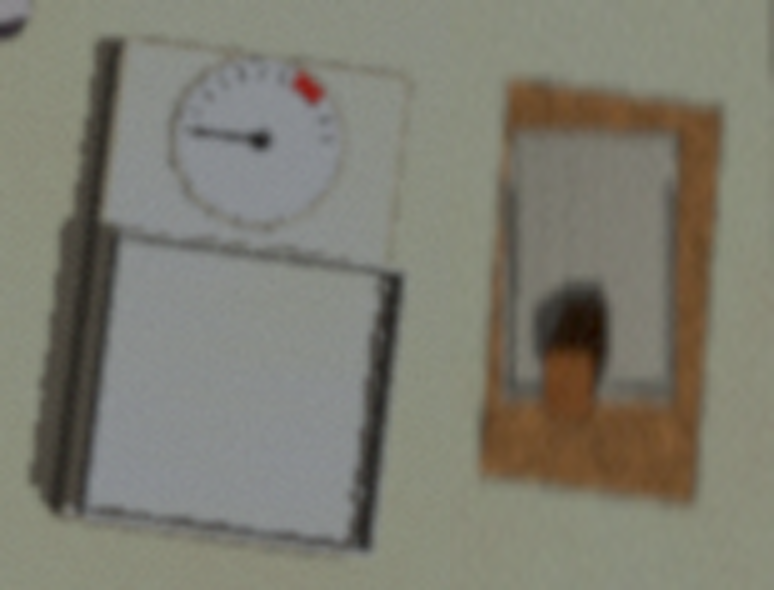

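```bash
python3 - <<'E'
from h import *
np.set_printoptions(precision=1,suppress=True)
p=lambda x,y,z:at('top',305+x/5,140+y/5,z)[:2]
C=[p(114,236,113),p(402,270,113),p(370,548,113),p(82,512,113)]; print('pan',C,np.mean(C,0)); print('dial',p(260,140,55),'needle',p(190,130,55),'mark',p(308,88,55))
q=lambda x,y,z:at('top',182+(x-450)/6,180+y/8.43,z)[:2]
print('lip',q(595,131,6),'handle top',q(570,380,134),'L',q(513,140,20),q(505,385,36),'R',q(677,140,20),q(672,395,36))
im=cv2.imread('pics/side0.png')
cv2.imwrite('pics/s1.png',np.hstack([cv2.resize(im[150:240,215:350],(405*1,270)),cv2.resize(im[220:295,215:305],(324,270))]))
# reproject estimates into side
for n,P in (('handletop',(*q(570,380,134),132)),('t1',(636,18.1,20)),('t4',(576.9,-66.5,20)),('bin c00',(661,50,60)),('bin c10',(421,36,60))): print(n,px('side',P))
im2=im; H=hsv(im2)
for c,s in blobs(blue(im2),10):
    if 150<c[1]<220 and c[0]>230: print('sideblue',c,at('side',*c,16)[:2])
E
```

```text
pan [array([ 604.1, -210.7]), array([ 583. , -378.2]), array([ 421.8, -355.7]), array([ 443.7, -189.3])] [ 513.1 -283.5]
dial [ 666. -311.] needle [ 672.5 -268.4] mark [ 697.8 -341. ]
lip [587.7 155. ] handle top [496.6 155.4] L [584.  196.5] [493.6 198.7] R [583.3 110.9] [489.3 112.9]
handletop [275.3 230.2]
t1 [244.7 193.7]
t4 [278.7 178.3]
bin c00 [229.4 189.5]
bin c10 [324.8 219. ]
sideblue [263.3 173.7] [622.2 -67.7]
sideblue [278.6 179.8] [576.2 -64.9]
sideblue [258.8 186.8] [614. -21.]
sideblue [245.1 193.9] [636.3  15.4]
```

View pics/s1.png

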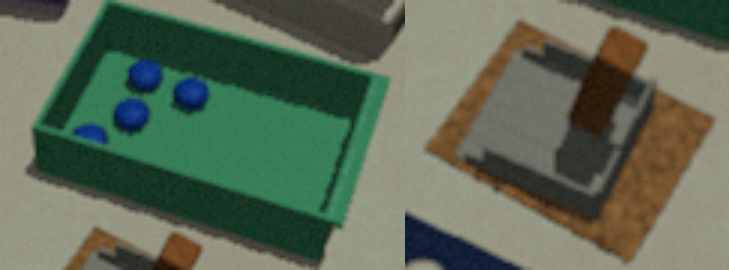

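```bash
python3 - <<'E'
from h import *
np.set_printoptions(precision=1,suppress=True)
for n,(x,y) in dict(nl=(340,222),nr=(387,78),fl=(35,128),fr=(110,2)).items(): print(n,at('side',215+x/3,150+y/3,60)[:2])
print('handle top',at('side',276.7,230.6,132)[:2])
im=cv2.imread('pics/top0.png'); cv2.imwrite('pics/b1.png',cv2.resize(im[155:260,228:302],(518,735))[::1][:, :][0:735][:600] if 0 else cv2.resize(im[158:258,230:300],(420,600),interpolation=2))
E
```

```text
nl [409.3  45.8]
nr [ 418.1 -109.7]
fl [662.4  61.5]
fr [668.6 -94. ]
handle top [493.8 155. ]
```

View pics/b1.png

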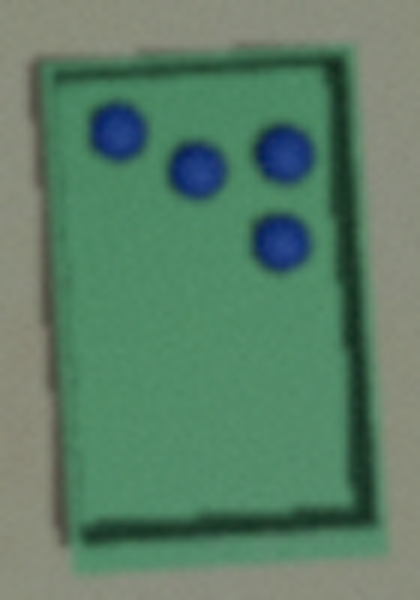

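The rows are not in the units I measure in: shifts go in shares of 50 mm. I convert before sending: -50 mm is -1.

```bash
python3 drive.py '[{"xyz": [0,0,-1],"rot": [0,0,-5.5]},{"xyz": [0,0,-1]},{}]' 91 30
```

```text
time_s: 0.4
ee_pos: [143.4, -559.8, 321.1]
ee_rot: [179.2, 0.1, 19.9]
force: [-0.3, -0.3, -0.2]
gripper_width: 91.2
gripper_force: 0.0
```
Rotation: rz -5.5 in tool gave yaw +5.5 (19.9). As expected (tool z is down). So to get yaw -1.5 need rz = +21.4 .

Converted, -42 mm is -0.84, 20 mm is 0.4.

```bash
python3 drive.py '[{"rot": [0,0,7.1]},{"rot": [0,0,7.1]},{"rot": [0,0,7.2]},{"xyz": [0.4,-0.84,0]},{"xyz": [0.4,-0.84,0]},{"xyz": [0.4,-0.84,0]},{"xyz": [0.4,-0.84,0]},{"xyz": [0.4,-0.84,0]}]'; python3 drive.py '[{"xyz": [0.4,-0.84,0]},{"xyz": [0.4,-0.84,0]},{"xyz": [0.4,-0.84,0]},{"xyz": [0.4,-0.84,0]},{"xyz": [0.4,-0.84,0]},{"xyz": [0.4,-0.84,0]},{"xyz": [0.4,-0.84,0]},{}]'
python3 - <<'E'
from h import *
np.set_printoptions(precision=1,suppress=True)
P=[at('top',230+x/6,158+y/6,60)[:2] for x,y in ((42,60),(352,45),(388,552),(75,572))]; print(P,np.mean(P,0))
E
```

```text
time_s: 1.2
ee_pos: [248.6, -347.8, 313.3]
ee_rot: [-180.0, 0.0, -1.6]
force: [1.2, 0.9, 0.0]
gripper_width: 91.0
gripper_force: 0.0
time_s: 2.0
ee_pos: [397.5, -55.1, 313.2]
ee_rot: [-179.9, 0.0, -1.1]
force: [-0.9, -0.7, 0.2]
gripper_width: 91.1
gripper_force: 0.0
[array([668.4,  55.7]), array([ 674.8, -101.9]), array([ 418.5, -116.7]), array([409.6,  40.7])] [542.8 -30.6]
```

```bash
python3 drive.py '[{"xyz": [0.4,-0.85,0]},{"xyz": [0.4,-0.85,0]},{"xyz": [0.4,-0.85,0]},{"xyz": [0.38,-0.85,0]},{"xyz": [0.38,-0.85,0]},{"xyz": [0,0,0.8]},{"xyz": [0,0,0.8]},{}]' 70; python3 - <<'E'
from h import *
im=env.grab_frame('side'); cv2.imwrite('pics/s2.png',cv2.resize(im[130:330,150:400],(750,600)))
E
```

```text
time_s: 2.8
ee_pos: [495.8, 148.6, 228.1]
ee_rot: [179.7, 0.7, -1.5]
force: [-0.7, -0.1, -1.1]
gripper_width: 69.8
gripper_force: 0.0
```

View pics/s2.png

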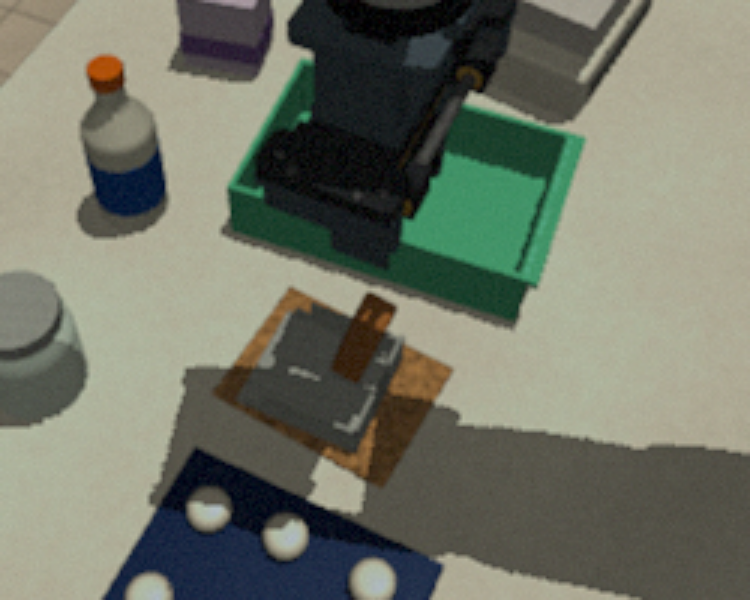

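The gripper hangs above the scoop, handle at about (365,335) in the crop; nothing disturbed. Descend and grip.

```bash
python3 drive.py '[{"xyz": [0.08,-0.12,0],"rot": [0,-0.7,0]},{"xyz": [0,0,0.8]},{"xyz": [0,0,0.8]},{"xyz": [0,0,0.6]},{"xyz": [0,0,0.3]},{},{}]' 70; 
```

```text
time_s: 3.55
ee_pos: [504.5, 156.5, 111.0]
ee_rot: [-179.9, 0.5, -1.6]
force: [0.0, 0.9, 0.1]
gripper_width: 69.7
gripper_force: 0.0
```

```bash
python3 drive.py '[{"xyz": [-0.08,0.02,0.28],"rot": [0,-0.5,0]},{"xyz": [0,0,0.28]},{},{}]' 70; python3 drive.py '[{},{},{},{},{},{},{},{}]' 5 60
```

```text
time_s: 3.95
ee_pos: [498.2, 155.3, 81.4]
ee_rot: [-180.0, 1.2, -1.5]
force: [0.4, 0.8, -0.1]
gripper_width: 70.1
gripper_force: 0.0
time_s: 4.75
ee_pos: [498.0, 155.4, 81.1]
ee_rot: [-180.0, 1.2, -1.5]
force: [-0.3, -0.1, 2.0]
gripper_width: 23.9
gripper_force: 59.9
```

Converted, 40 mm is 0.8, -20 mm is -0.4.

```bash
python3 drive.py '[{"xyz": [0,0,-0.4]},{"xyz": [0,0,-0.7]},{"xyz": [0,0,-0.7],"rot": [0,0,-4.8]},{"xyz": [-0.32,0.8,0]},{"xyz": [-0.32,0.8,0]},{"xyz": [-0.32,0.8,0]},{"xyz": [-0.3,0.8,0]},{}]';  python3 drive.py '[{},{}]'; python3 - <<'E'
from h import *
im=env.grab_frame('side'); cv2.imwrite('pics/s3.png',cv2.resize(im[120:270,190:390],(800,600)))
E
```

```text
time_s: 5.55
ee_pos: [443.7, -11.9, 171.7]
ee_rot: [180.0, 1.3, 3.0]
force: [0.1, 0.8, -2.0]
gripper_width: 23.6
gripper_force: 59.9
time_s: 5.75
ee_pos: [446.2, -7.6, 171.9]
ee_rot: [-179.9, 1.2, 3.3]
force: [0.4, -0.3, -1.6]
gripper_width: 23.6
gripper_force: 59.9
```

View pics/s3.png

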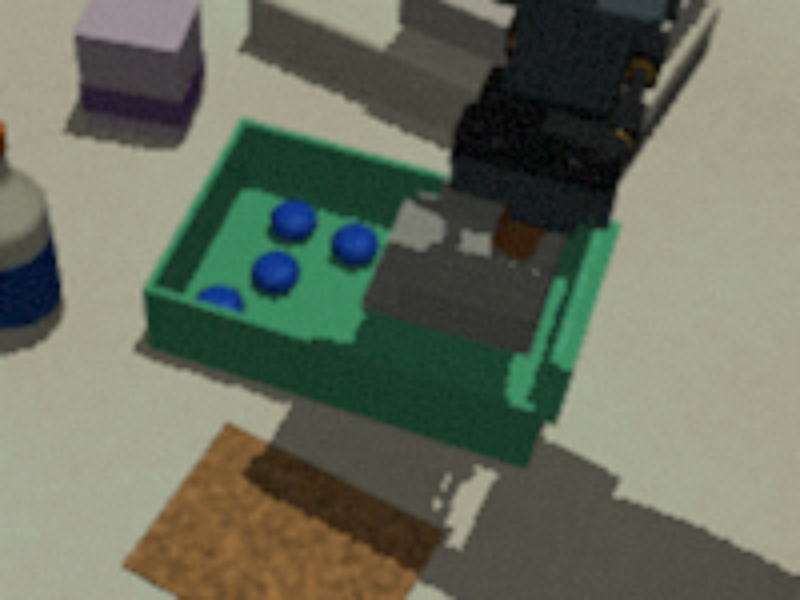

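The scoop is held level above the bin's near half (crop about 460,270), tabs undisturbed ahead of the lip. Lower with the nose slightly down.

Converted, -2 mm is -0.04, 1 mm is 0.02.

```bash
python3 drive.py '[{"xyz": [-0.04,0.02,0],"rot": [0,-1,0]},{"xyz": [0,0,0.8],"rot": [0,-1,0]},{"xyz": [0,0,0.6]},{"xyz": [0,0,0.2]},{},{}]'; python3 drive.py '[{"xyz": [0,0,0.03]},{},{}]'
```

```text
time_s: 6.4
ee_pos: [440.9, -9.1, 92.9]
ee_rot: [-179.9, 3.2, 3.3]
force: [-0.2, 0.2, -0.6]
gripper_width: 23.8
gripper_force: 60.0
time_s: 6.7
ee_pos: [440.4, -9.4, 91.3]
ee_rot: [-179.9, 3.1, 3.3]
force: [0.5, 0.2, -1.3]
gripper_width: 23.7
gripper_force: 60.0
```

```bash
python3 drive.py '[{"xyz": [0,0,0.03]},{},{}]';python3 drive.py '[{"xyz": [0,0,0.02]},{},{}]'
```

```text
time_s: 7.0
ee_pos: [440.1, -9.4, 89.2]
ee_rot: [-179.9, 3.2, 3.3]
force: [-1.2, 0.5, -1.7]
gripper_width: 23.8
gripper_force: 60.0
time_s: 7.3
ee_pos: [440.0, -9.3, 88.1]
ee_rot: [-179.9, 3.2, 3.3]
force: [0.2, -0.2, -1.4]
gripper_width: 23.9
gripper_force: 60.0
```

```bash
for i in 1; do python3 drive.py '[{"xyz": [0,0,0.03]},{},{}]'; python3 drive.py '[{"xyz": [0,0,0.02]},{},{}]'; done; python3 drive.py '[{"xyz": [0,0,0.02]},{},{}]'
```

```text
time_s: 7.6
ee_pos: [439.9, -9.3, 86.6]
ee_rot: [-179.9, 3.2, 3.3]
force: [-0.7, -0.2, -2.0]
gripper_width: 23.8
gripper_force: 60.0
time_s: 7.9
ee_pos: [439.9, -9.4, 85.6]
ee_rot: [-179.9, 3.2, 3.3]
force: [0.9, 0.8, -0.9]
gripper_width: 23.6
gripper_force: 60.0
time_s: 8.2
ee_pos: [440.2, -9.4, 85.0]
ee_rot: [-179.9, 3.1, 3.3]
force: [-1.4, 0.6, 2.9]
gripper_width: 23.8
gripper_force: 60.0
```

```bash
python3 drive.py '[{"xyz": [0.3,0,-0.016]},{"xyz": [0.3,0,-0.016]},{"xyz": [0.3,0,-0.016]},{"xyz": [0.3,0,-0.016]},{}]'; python3 drive.py '[{"xyz": [0.2,0,-0.012]},{"xyz": [0.2,0,-0.012]},{"xyz": [0.2,0,-0.012]},{},{}]'
```

```text
time_s: 8.7
ee_pos: [502.1, -5.9, 84.6]
ee_rot: [-179.9, 3.0, 3.3]
force: [0.6, 0.3, 4.6]
gripper_width: 23.5
gripper_force: 60.0
time_s: 9.2
ee_pos: [530.9, -4.2, 84.7]
ee_rot: [-179.9, 3.1, 3.3]
force: [0.6, -0.0, 2.9]
gripper_width: 23.7
gripper_force: 60.0
```

```bash
python3 drive.py '[{"xyz": [0.16,0,-0.009]},{"xyz": [0.16,0,-0.009]},{"xyz": [0.16,0,-0.009]},{}]'; python3 drive.py '[{"xyz": [0.1,0,-0.006]},{"xyz": [0.1,0,-0.006]},{},{}]'; python3 - <<'E'
from h import *
im=env.grab_frame('side'); im2=env.grab_frame('top'); cv2.imwrite('pics/s4.png',np.hstack([cv2.resize(im[130:240,210:350],(480,400)),cv2.resize(im2[155:255,225:305],(320,400))]))
E
```

```text
time_s: 9.6
ee_pos: [554.6, -2.8, 84.8]
ee_rot: [-179.9, 3.1, 3.3]
force: [0.9, -0.8, 2.8]
gripper_width: 23.5
gripper_force: 60.0
time_s: 10.0
ee_pos: [563.7, -2.3, 84.9]
ee_rot: [-179.9, 3.2, 3.3]
force: [-0.4, -0.2, 4.1]
gripper_width: 23.6
gripper_force: 60.0
```

View pics/s4.png

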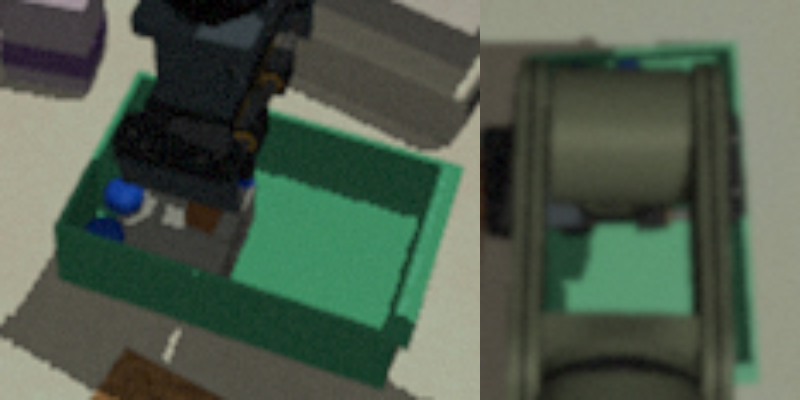

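Tabs sit at the lip (side crop 125,195 and 105,230), one seemingly riding up. Push on slowly.

Converted, 4 mm is 0.08, -0.2 mm is -0.004.

```bash
python3 drive.py '[{"xyz": [0.08,0,-0.004]},{},{}]'; python3 drive.py '[{"xyz": [0.06,0,-0.004]},{},{}]';
```

```text
time_s: 10.4
ee_pos: [567.6, -2.1, 84.9]
ee_rot: [-179.9, 3.2, 3.3]
force: [-1.0, 0.1, 6.9]
gripper_width: 24.1
gripper_force: 60.0
time_s: 10.7
ee_pos: [570.4, -1.9, 85.0]
ee_rot: [-179.9, 3.2, 3.3]
force: [-0.7, 0.9, 5.6]
gripper_width: 23.8
gripper_force: 60.0
```

```bash
python3 drive.py '[{"xyz": [0.04,0,-0.002]},{},{}]'; python3 drive.py '[{"xyz": [0.04,0,-0.002]},{},{}]';
```

```text
time_s: 11.0
ee_pos: [572.2, -1.8, 85.0]
ee_rot: [-179.9, 3.2, 3.3]
force: [-1.5, 0.7, 7.0]
gripper_width: 23.5
gripper_force: 60.0
time_s: 11.3
ee_pos: [574.2, -1.7, 85.0]
ee_rot: [-179.9, 3.2, 3.3]
force: [-1.9, -0.8, 6.5]
gripper_width: 23.6
gripper_force: 60.0
```

Converted, 2 mm is 0.04, -0.1 mm is -0.002.

```bash
python3 drive.py '[{"xyz": [0.04,0,-0.002]},{},{}]';  python3 - <<'E'
from h import *
np.set_printoptions(precision=1,suppress=True)
im=env.grab_frame('side')
for c,s in blobs(blue(im),6):
    if 150<c[1]<220 and c[0]>230: print(c,s[4],at('side',*c,16)[:2],at('side',*c,25)[:2])
cv2.imwrite('pics/s5.png',cv2.resize(im[150:230,215:315],(750,600)))
E
```

```text
time_s: 11.6
ee_pos: [576.2, -1.6, 85.0]
ee_rot: [-179.9, 3.2, 3.3]
force: [-2.0, -0.3, 6.3]
gripper_width: 23.4
gripper_force: 60.0
[281.1 179.8] 32 [570.2 -67.4] [567.6 -60.1]
[245.1 182.4] 55 [653.4 -19.4] [649.8 -12.6]
```

View pics/s5.png

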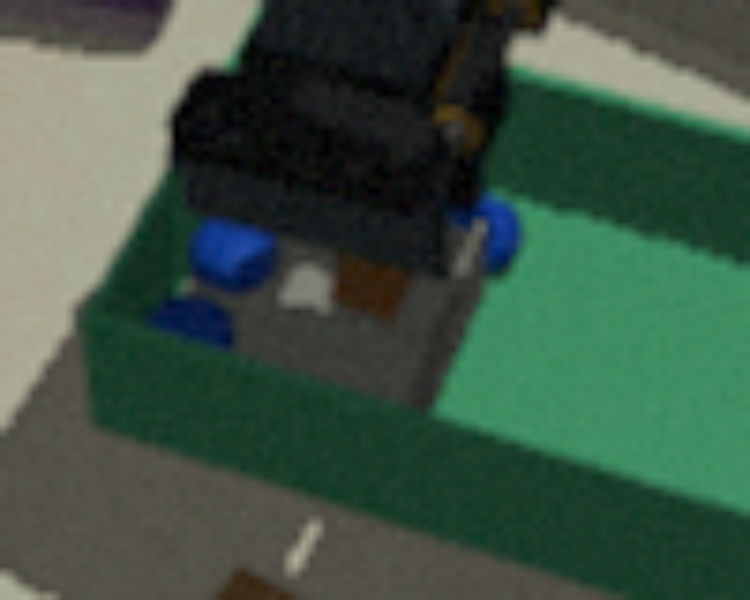

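```bash
python3 drive.py '[{"xyz": [0.04,0,-0.002]},{},{}]'; python3 drive.py '[{"xyz": [0.04,0,-0.002]},{},{}]'
```

```text
time_s: 11.95
ee_pos: [578.2, -1.4, 85.0]
ee_rot: [-179.9, 3.2, 3.3]
force: [-2.2, -0.3, 6.7]
gripper_width: 24.0
gripper_force: 60.0
time_s: 12.25
ee_pos: [578.9, -1.4, 85.3]
ee_rot: [-179.9, 3.4, 3.3]
force: [-5.4, -0.0, 10.1]
gripper_width: 23.6
gripper_force: 60.0
```

```bash
python3 drive.py '[{"xyz": [-0.066,0,-0.02],"rot": [0,2.2,0]},{"xyz": [-0.066,0,-0.02],"rot": [0,2.2,0]},{"xyz": [-0.066,0,-0.02],"rot": [0,2.2,0]},{"xyz": [-0.066,0,-0.02],"rot": [0,2.2,0]},{"xyz": [-0.066,0,-0.02],"rot": [0,2.2,0]},{"xyz": [-0.066,0,-0.02],"rot": [0,2.2,0]},{}]'; python3 drive.py '[{"xyz": [-0.08,0,-0.04],"rot": [0,2.2,0]},{"xyz": [-0.066,0,-0.1],"rot": [0,2.2,0]},{"xyz": [0,0,-0.2]},{}]'; python3 - <<'E'
from h import *
im=env.grab_frame('side')
cv2.imwrite('pics/s6.png',cv2.resize(im[150:230,215:315],(750,600)))
E
```

```text
time_s: 12.95
ee_pos: [557.1, -2.4, 88.0]
ee_rot: [-179.9, -9.6, 3.2]
force: [-0.2, 0.1, -2.5]
gripper_width: 23.7
gripper_force: 60.0
time_s: 13.35
ee_pos: [550.5, -3.1, 106.1]
ee_rot: [-179.9, -14.5, 3.2]
force: [1.1, -0.4, -1.0]
gripper_width: 23.7
gripper_force: 60.0
```

View pics/s6.png

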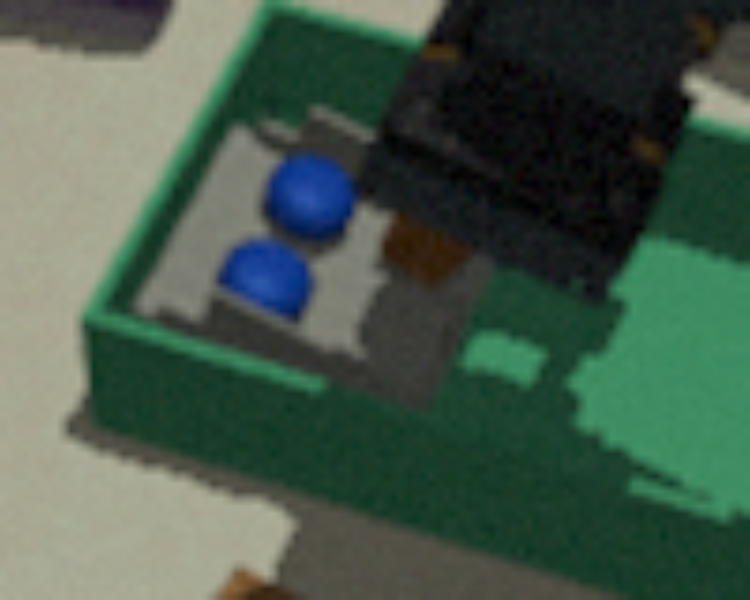

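Both tabs lie well on the scoop (crop 310,195 and 265,275). Lift and carry to the pan.

The rows are not in the units I measure in: shifts go in shares of 50 mm. I convert before sending: -12 mm is -0.24, -24 mm is -0.48.

```bash
python3 drive.py '[{"xyz": [0.06,0,-0.24]},{"xyz": [0.12,0,-0.48]},{"xyz": [0.12,0,-0.48]},{"xyz": [0.12,0,-0.48]},{"xyz": [0.12,0,-0.48]},{"xyz": [0.06,0,-0.24]},{}]'; python3 drive.py '[{"xyz": [-0.1,0.34,-0.024]},{"xyz": [-0.2,0.7,-0.048]},{"xyz": [-0.2,0.7,-0.048]},{"xyz": [-0.2,0.7,-0.048]},{"xyz": [-0.2,0.7,-0.048]},{"xyz": [-0.2,0.7,-0.048]},{"xyz": [-0.2,0.7,-0.048]},{"xyz": [-0.2,0.7,-0.048]}]';python3 drive.py '[{"xyz": [-0.1,0.34,-0.024]},{},{}]'
```

```text
time_s: 14.1
ee_pos: [551.0, -3.4, 231.0]
ee_rot: [-179.9, -14.7, 3.3]
force: [-1.3, -0.6, -2.9]
gripper_width: 24.0
gripper_force: 60.0
time_s: 14.9
ee_pos: [486.2, -270.7, 225.6]
ee_rot: [-179.8, -14.3, 3.2]
force: [-0.5, 0.6, -1.9]
gripper_width: 23.7
gripper_force: 60.0
time_s: 15.2
ee_pos: [482.5, -286.3, 225.6]
ee_rot: [-179.8, -14.3, 3.2]
force: [0.1, -0.6, -1.7]
gripper_width: 23.7
gripper_force: 60.0
```

```bash
python3 drive.py '[{"rot": [0,-7,0]},{"rot": [0,-7,0]},{"rot": [0,-6,0]},{"rot": [0,-6,0]},{"rot": [0,-6,0]},{"rot": [0,-6,0]},{"rot": [0,-6,0]},{"rot": [0,-6,0]}]'; python3 drive.py '[{"rot": [0,-5,0]},{},{},{}]'; python3 - <<'E'
from h import *
im=env.grab_frame('side'); im2=env.grab_frame('top'); cv2.imwrite('pics/s7.png',np.hstack([cv2.resize(im[50:200,220:420],(480,360)),cv2.resize(im2[140:260,300:400],(300,360))]))
E
```

```text
time_s: 16.0
ee_pos: [484.2, -285.0, 226.7]
ee_rot: [-179.9, 35.7, 3.5]
force: [1.5, -1.0, -2.4]
gripper_width: 23.6
gripper_force: 60.0
time_s: 16.4
ee_pos: [482.9, -286.3, 227.7]
ee_rot: [-179.9, 40.4, 3.3]
force: [0.0, -0.2, -1.6]
gripper_width: 23.8
gripper_force: 60.0
```

View pics/s7.png

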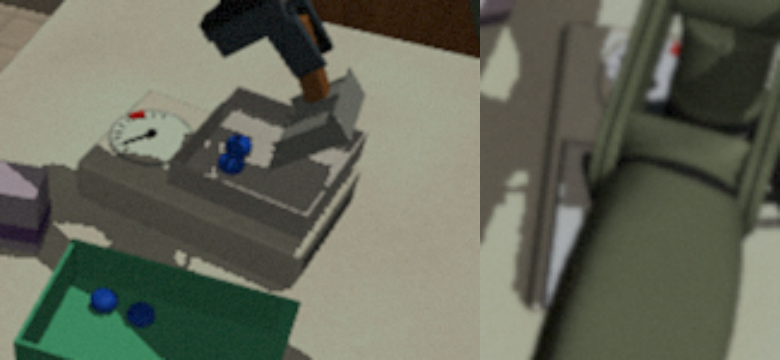

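Both tabs landed in the pan (side crop 235,155); two remain in the bin (103,300 and 140,315). Go back for them.

```bash
python3 drive.py '[{"rot": [0,7.5,0]},{"rot": [0,7.5,0]},{"rot": [0,7.5,0]},{"rot": [0,7.5,0]},{"rot": [0,7.2,0]},{"xyz": [-0.08,-0.76,0]},{"xyz": [-0.08,-0.76,0]},{"xyz": [-0.08,-0.76,0]}]';python3 drive.py '[{"xyz": [-0.08,-0.76,0]},{"xyz": [-0.08,-0.76,0]},{"xyz": [-0.08,-0.76,0]},{},{},{}]'; python3 - <<'E'
from h import *
np.set_printoptions(precision=1,suppress=True)
for n in('side','top'):
  im=env.grab_frame(n); cv2.imwrite(f'pics/x_{n}.png',im)
  for c,s in blobs(blue(im),6): print(n,c,s[4],at(n,*c,15)[:2],at(n,*c,90)[:2])
E
```

```text
time_s: 17.3
ee_pos: [462.8, -172.8, 229.0]
ee_rot: [-179.9, 3.3, 3.1]
force: [-0.1, 1.3, -0.6]
gripper_width: 24.2
gripper_force: 60.0
time_s: 17.9
ee_pos: [445.9, -61.2, 229.2]
ee_rot: [-180.0, 3.3, 3.2]
force: [0.5, 0.2, -1.2]
gripper_width: 23.9
gripper_force: 60.0
side [312.5 115.5] 6 [ 582.2 -352.6] [ 559.7 -263.4]
side [263.2 173.8] 72 [622.6 -68.1] [596.1  -7.3]
side [278.6 179.9] 71 [576.3 -65.4] [554.4  -4.9]
top [277.2 183.4] 53 [623.7 -69.3] [618.1 -64.5]
top [276.5 198.1] 56 [577.5 -66.6] [574.3 -62. ]
top [345.4 205.8] 53 [ 551.9 -281.8] [ 550.1 -265.9]
top [356.3 204.9] 49 [ 554.2 -315.9] [ 552.3 -298.2]
```

Converted, 1 mm is 0.02, 40 mm is 0.8.

```bash
python3 drive.py '[{"xyz": [0.04,0,0.8]},{"xyz": [0.04,0,0.8]},{"xyz": [0.04,0,0.8]},{"xyz": [0.02,0,0.32]},{},{}]'; python3 drive.py '[{"xyz": [0,0,0.05]},{},{}]'
```

```text
time_s: 18.6
ee_pos: [445.4, -60.9, 92.9]
ee_rot: [-179.9, 3.4, 3.2]
force: [-0.1, 0.6, -1.2]
gripper_width: 24.1
gripper_force: 60.0
time_s: 18.9
ee_pos: [445.1, -60.3, 90.8]
ee_rot: [-179.9, 3.3, 3.3]
force: [0.3, -0.9, -2.0]
gripper_width: 23.8
gripper_force: 60.0
```

```bash
python3 drive.py '[{"xyz": [0,0,0.05]},{"xyz": [0,0,0.02]},{},{}]'; python3 drive.py '[{"xyz": [0,0,0.024]},{},{}]'; python3 drive.py '[{"xyz": [0,0,0.024]},{},{}]'
```

```text
time_s: 19.3
ee_pos: [444.5, -60.1, 86.5]
ee_rot: [-179.9, 3.4, 3.3]
force: [-0.5, -0.5, -1.5]
gripper_width: 24.0
gripper_force: 60.0
time_s: 19.6
ee_pos: [444.5, -60.2, 85.3]
ee_rot: [-179.9, 3.4, 3.3]
force: [1.3, 0.4, -1.5]
gripper_width: 24.0
gripper_force: 60.0
time_s: 19.9
ee_pos: [444.9, -60.3, 85.1]
ee_rot: [-179.9, 3.3, 3.3]
force: [-2.5, 0.2, 6.5]
gripper_width: 23.9
gripper_force: 60.0
```

```bash
python3 drive.py '[{"xyz": [0.24,0,-0.014]},{"xyz": [0.24,0,-0.014]},{"xyz": [0.24,0,-0.014]},{"xyz": [0.24,0,-0.014]},{"xyz": [0.24,0,-0.014]},{}]'; python3 drive.py '[{"xyz": [0.16,0,-0.009]},{"xyz": [0.16,0,-0.009]},{"xyz": [0.16,0,-0.009]},{"xyz": [0.16,0,-0.009]},{}]'; python3 drive.py '[{"xyz": [0.12,0,-0.007]},{"xyz": [0.12,0,-0.007]},{"xyz": [0.12,0,-0.007]},{}]'
```

```text
time_s: 20.5
ee_pos: [507.5, -56.9, 84.7]
ee_rot: [-179.9, 3.1, 3.3]
force: [2.1, 0.5, 4.5]
gripper_width: 23.4
gripper_force: 60.0
time_s: 21.0
ee_pos: [538.0, -55.0, 84.9]
ee_rot: [-179.9, 3.2, 3.3]
force: [0.2, -0.5, 5.3]
gripper_width: 23.7
gripper_force: 60.0
time_s: 21.4
ee_pos: [555.4, -54.0, 85.0]
ee_rot: [-179.9, 3.3, 3.3]
force: [-1.0, 0.7, 6.7]
gripper_width: 23.8
gripper_force: 60.0
```

```bash
python3 drive.py '[{"xyz": [0.1,0,-0.0056]},{"xyz": [0.1,0,-0.0056]},{"xyz": [0.1,0,-0.0056]},{}]'; python3 drive.py '[{"xyz": [0.06,0,-0.0034]},{"xyz": [0.06,0,-0.0034]},{},{}]'; python3 - <<'E'
from h import *
np.set_printoptions(precision=1,suppress=True)
im=env.grab_frame('side'); cv2.imwrite('pics/x2.png',im)
for c,s in blobs(blue(im),4): print(c,s[4],at('side',*c,17)[:2])
E
```

```text
time_s: 21.8
ee_pos: [570.2, -53.2, 85.0]
ee_rot: [-179.9, 3.3, 3.3]
force: [-0.1, -0.2, 7.5]
gripper_width: 24.0
gripper_force: 60.0
time_s: 22.2
ee_pos: [575.7, -52.8, 85.1]
ee_rot: [-179.9, 3.3, 3.3]
force: [-1.5, -0.4, 7.5]
gripper_width: 23.7
gripper_force: 60.0
[317.6 113.4] 105 [ 570.5 -366.6]
[253.4 168.2] 66 [654.6 -73.8]
```

Converted, 2 mm is 0.04, -0.1 mm is -0.002.

```bash
python3 drive.py '[{"xyz": [0.04,0,-0.002]},{"xyz": [0.04,0,-0.002]},{},{}]';python3 drive.py '[{"xyz": [0.03,0,-0.002]},{},{}]'
```

```text
time_s: 22.65
ee_pos: [579.5, -52.6, 85.1]
ee_rot: [-179.9, 3.3, 3.3]
force: [-2.3, -0.3, 8.4]
gripper_width: 23.8
gripper_force: 60.0
time_s: 22.95
ee_pos: [580.9, -52.5, 85.1]
ee_rot: [-179.9, 3.3, 3.3]
force: [-2.7, 0.0, 8.2]
gripper_width: 23.8
gripper_force: 60.0
```

```bash
python3 drive.py '[{"xyz": [0.03,0,-0.002]},{},{}]'; python3 drive.py '[{"xyz": [-0.066,0,-0.02],"rot": [0,2.2,0]},{"xyz": [-0.066,0,-0.02],"rot": [0,2.2,0]},{"xyz": [-0.066,0,-0.02],"rot": [0,2.2,0]},{"xyz": [-0.066,0,-0.02],"rot": [0,2.2,0]},{"xyz": [-0.066,0,-0.02],"rot": [0,2.2,0]},{"xyz": [-0.066,0,-0.02],"rot": [0,2.2,0]},{}]'; python3 drive.py '[{"xyz": [-0.08,0,-0.04],"rot": [0,2.2,0]},{"xyz": [-0.066,0,-0.1],"rot": [0,2.2,0]},{"xyz": [0,0,-0.2]},{}]'; python3 - <<'E'
from h import *
np.set_printoptions(precision=1,suppress=True)
for n in('side','top'):
  im=env.grab_frame(n); cv2.imwrite(f'pics/y_{n}.png',im)
  for c,s in blobs(blue(im),6): print(n,c,s[4],at(n,*c,17)[:2],at(n,*c,50)[:2])
im=cv2.imread('pics/y_side.png');cv2.imwrite('pics/s8.png',cv2.resize(im[140:230,215:335],(800,600)))
E
```

```text
time_s: 23.25
ee_pos: [581.7, -52.4, 85.2]
ee_rot: [-179.9, 3.4, 3.3]
force: [-2.9, 0.8, 9.4]
gripper_width: 23.9
gripper_force: 60.0
time_s: 23.95
ee_pos: [559.2, -53.3, 87.9]
ee_rot: [-179.9, -9.5, 3.2]
force: [0.1, -0.2, -2.2]
gripper_width: 23.5
gripper_force: 60.0
time_s: 24.35
ee_pos: [552.4, -54.3, 105.7]
ee_rot: [-179.9, -14.3, 3.2]
force: [1.3, -0.6, -1.9]
gripper_width: 24.1
gripper_force: 60.0
side [262.  165.4] 161 [637.4 -93.1] [625.1 -65.2]
top [269.7 184.4] 52 [620.7 -45.6] [618.3 -44. ]
top [280.5 183.3] 53 [623.7 -79.3] [621.2 -77. ]
top [356.3 204.9] 50 [ 554.4 -315.3] [ 553.5 -307.6]
top [345.4 205.8] 53 [ 551.9 -281.4] [ 551.1 -274.4]
```

View pics/s8.png

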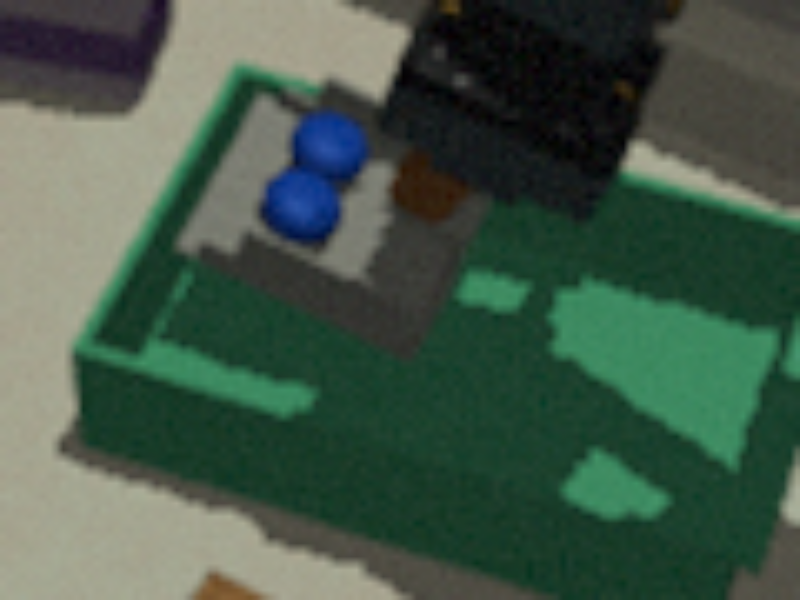

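Both remaining tabs are on the scoop (crop 330,147 and 300,205). Carry and pour.

```bash
python3 drive.py '[{"xyz": [0.06,0,-0.24]},{"xyz": [0.12,0,-0.48]},{"xyz": [0.12,0,-0.48]},{"xyz": [0.12,0,-0.48]},{"xyz": [0.12,0,-0.48]},{"xyz": [0.06,0,-0.24]},{}]'; python3 drive.py '[{"xyz": [-0.12,0.32,-0.034]},{"xyz": [-0.26,0.65,-0.068]},{"xyz": [-0.26,0.65,-0.068]},{"xyz": [-0.26,0.65,-0.068]},{"xyz": [-0.26,0.65,-0.068]},{"xyz": [-0.26,0.65,-0.068]},{"xyz": [-0.26,0.65,-0.068]},{"xyz": [-0.12,0.32,-0.034]}]';python3 drive.py '[{},{}]'
```

```text
time_s: 25.15
ee_pos: [552.9, -54.5, 230.2]
ee_rot: [-180.0, -14.5, 3.3]
force: [0.1, -0.2, -1.8]
gripper_width: 23.6
gripper_force: 60.0
time_s: 25.95
ee_pos: [469.9, -288.6, 227.0]
ee_rot: [-179.9, -14.1, 3.1]
force: [0.7, 0.0, -1.3]
gripper_width: 23.4
gripper_force: 60.0
time_s: 26.15
ee_pos: [470.8, -286.0, 227.4]
ee_rot: [-179.8, -14.1, 3.2]
force: [1.2, 0.9, -2.4]
gripper_width: 23.6
gripper_force: 60.0
```

```bash
python3 drive.py '[{"rot": [0,-7,0]},{"rot": [0,-7,0]},{"rot": [0,-6,0]},{"rot": [0,-6,0]},{"rot": [0,-6,0]},{"rot": [0,-6,0]},{"rot": [0,-6,0]},{"rot": [0,-6,0]}]'; python3 drive.py '[{"rot": [0,-5,0]},{},{},{},{},{}]'; python3 drive.py '[{"xyz": [0,0,-0.2],"rot": [0,8,0]},{"rot": [0,8,0]},{"rot": [0,8,0]},{"rot": [0,8,0]},{"rot": [0,7.2,0]},{"xyz": [-0.04,-0.9,0]},{"xyz": [-0.04,-0.9,0]},{"xyz": [-0.04,-0.9,0]}]'; python3 - <<'E'
from h import *
np.set_printoptions(precision=1,suppress=True)
for n in('side','top'):
  im=env.grab_frame(n); cv2.imwrite(f'pics/z_{n}.png',im)
  for c,s in blobs(blue(im),6): print(n,c,s[4],at(n,*c,85)[:2])
E
```

```text
time_s: 26.95
ee_pos: [472.5, -284.8, 228.3]
ee_rot: [-179.9, 35.9, 3.5]
force: [-1.0, -0.6, -1.4]
gripper_width: 24.2
gripper_force: 60.0
time_s: 27.55
ee_pos: [470.8, -286.4, 229.6]
ee_rot: [-179.9, 40.7, 3.3]
force: [0.3, 0.2, -2.0]
gripper_width: 23.5
gripper_force: 60.0
time_s: 28.35
ee_pos: [462.4, -150.7, 237.3]
ee_rot: [-179.9, 1.5, 3.1]
force: [0.1, 0.6, -0.8]
gripper_width: 23.7
gripper_force: 60.0
side [312.6 107.8] 26 [ 572.2 -301.5]
top [343.9 199.2] 54 [ 569.8 -262.9]
top [355.2 199.4] 52 [ 569.  -296.3]
top [357.9 214.6] 52 [ 523.5 -303.5]
top [347.4 215. ] 51 [ 522.6 -272.2]
```

All four blues are in the pan. Return the scoop to its rest.

Converted, 3 mm is 0.06, -41 mm is -0.82.

```bash
python3 drive.py '[{"xyz": [0,-0.4,0],"rot": [0,0.3,4.7]},{"xyz": [0.06,-0.82,0]},{"xyz": [0.06,-0.82,0]},{"xyz": [0.06,-0.82,0]},{"xyz": [0.06,-0.82,0]},{"xyz": [0.06,-0.82,0]},{"xyz": [0.06,-0.82,0]},{"xyz": [0.06,-0.82,0]}]'; python3 drive.py '[{},{}]'
```

```text
time_s: 29.25
ee_pos: [491.0, 155.6, 236.6]
ee_rot: [179.9, 1.2, -1.5]
force: [-0.2, 0.0, -1.5]
gripper_width: 23.8
gripper_force: 60.0
time_s: 29.45
ee_pos: [490.9, 154.7, 236.1]
ee_rot: [179.9, 1.3, -1.3]
force: [0.6, 0.8, -1.2]
gripper_width: 24.0
gripper_force: 60.0
```

Converted, 45 mm is 0.9, 12 mm is 0.24.

```bash
python3 drive.py '[{"xyz": [0.1,0,0]},{"xyz": [0.02,0,0.9]},{"xyz": [0.02,0,0.9]},{"xyz": [0.02,0,0.9]},{"xyz": [0,0,0.24]},{},{}]'; python3 drive.py '[{"xyz": [0,0,0.05]},{},{}]';python3 drive.py '[{"xyz": [0,0,0.04]},{},{}]'
```

```text
time_s: 30.15
ee_pos: [497.5, 154.5, 90.8]
ee_rot: [-180.0, 1.1, -1.5]
force: [-0.6, 0.9, -1.6]
gripper_width: 23.9
gripper_force: 60.0
time_s: 30.45
ee_pos: [496.2, 154.9, 87.5]
ee_rot: [-180.0, 1.2, -1.4]
force: [0.4, -0.2, -1.7]
gripper_width: 23.6
gripper_force: 60.0
time_s: 30.75
ee_pos: [495.4, 154.7, 84.4]
ee_rot: [180.0, 1.3, -1.4]
force: [-0.7, -0.2, -1.4]
gripper_width: 23.5
gripper_force: 60.0
```

```bash
python3 drive.py '[{"xyz": [0,0,0.03]},{},{}]';python3 drive.py '[{"xyz": [0,0,0.02]},{},{}]'
```

```text
time_s: 31.05
ee_pos: [495.4, 154.7, 82.8]
ee_rot: [180.0, 1.3, -1.4]
force: [-0.5, -0.4, -1.2]
gripper_width: 23.9
gripper_force: 60.0
time_s: 31.35
ee_pos: [495.5, 154.7, 81.8]
ee_rot: [180.0, 1.3, -1.4]
force: [0.6, 0.2, -0.9]
gripper_width: 23.8
gripper_force: 60.0
```

```bash
python3 drive.py '[{"xyz": [0,0,0.016]},{},{}]'; python3 drive.py '[{},{},{},{},{},{}]' 70 30; python3 drive.py '[{"xyz": [0,0,-0.4]},{"xyz": [0,0,-0.8]},{"xyz": [0,0,-0.8]},{"xyz": [0,0,-0.8]},{"xyz": [-0.4,0.9,0]},{"xyz": [-0.4,0.9,0]},{"xyz": [-0.4,0.9,0]},{"xyz": [-0.4,0.9,0]}]'; python3 drive.py '[{"xyz": [-0.4,0.9,0]},{"xyz": [-0.4,0.9,0]},{}]'
```

```text
time_s: 31.65
ee_pos: [495.6, 154.8, 81.2]
ee_rot: [180.0, 1.3, -1.4]
force: [-0.6, 0.0, -0.6]
gripper_width: 23.8
gripper_force: 60.0
time_s: 32.25
ee_pos: [495.5, 154.7, 81.1]
ee_rot: [180.0, 1.3, -1.4]
force: [-0.3, 1.0, -0.7]
gripper_width: 68.1
gripper_force: 0.0
time_s: 33.05
ee_pos: [413.1, -24.6, 223.1]
ee_rot: [180.0, 1.3, -1.4]
force: [1.6, -1.3, 0.7]
gripper_width: 70.2
gripper_force: 0.0
time_s: 33.35
ee_pos: [369.5, -116.4, 224.1]
ee_rot: [179.9, 1.3, -1.9]
force: [0.4, 0.3, 0.2]
gripper_width: 70.0
gripper_force: 0.0
```

```bash
cat > w.py <<'E'
from h import *
np.set_printoptions(precision=1,suppress=True)
def whites():
    im=env.grab_frame('top'); H=hsv(im)
    w=(H[...,1]<60)&(H[...,2]>130)
    for c,s in blobs(w):
        if 100<c[0]<235 and 180<c[1]<265 and 15<s[4]<80: print('white',c,s[4],at('top',*c,18)[:2])
    return im
def dial(im):
    # scan the needle: darkest ray from dial centre
    c=px('top',(666,-311,57)); H=hsv(im)
    red=((H[...,0]<8)|(H[...,0]>172))&(H[...,1]>130)
    y,x=np.mgrid[:384,:512]; d=np.hypot(x-c[0],y-c[1])
    r=red&(d<25); rc=np.array([x[r].mean(),y[r].mean()]) if r.any() else None
    dark=np.clip(120-im.max(2).astype(float),0,None)*(d<16); M=dark.sum()
    hub=(d<4); ndl=dark*(d>5)*(d<13)
    return c,rc,ndl,x,y
E
python3 - <<'E'
from w import *
im=whites(); cv2.imwrite('pics/top5.png',im)
s=cv2.imread('pics/top0.png')
for I in (s,im):
    c,rc,n,x,y=dial(I)
    print(c,rc,n.sum(),(n*x).sum()/n.sum(),(n*y).sum()/n.sum())
# scoop + needle crops
cv2.imwrite('pics/f1.png',np.hstack([cv2.resize(im[145:190,333:383],(400,360),interpolation=2),cv2.resize(im[180:250,182:236],(280,360),interpolation=2)]))
E
```

```text
white [141.3 201. ] 42 [571.5 357.3]
white [163.9 203.1] 43 [564.3 286.5]
white [165.2 221.6] 46 [506.6 282.1]
white [143.  224.8] 41 [497.2 351.6]
white [163.8 243.1] 44 [439.6 286.4]
white [139.2 246. ] 44 [431.2 363. ]
[357.2 167.9] [366.3 157.2] 244.0 348.4836065573771 166.38524590163934
[357.2 167.9] [366.3 157.2] 262.0 354.14885496183206 160.3053435114504
```

View pics/f1.png

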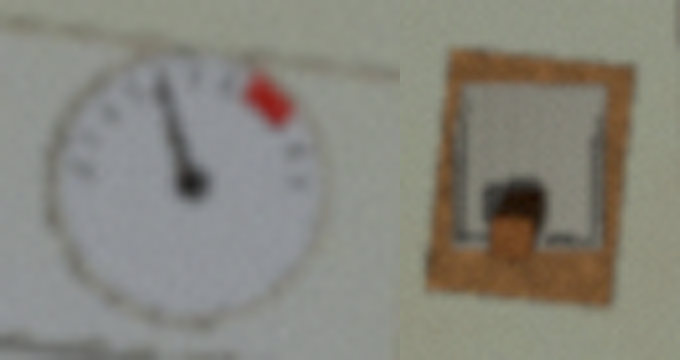

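Scoop lies on its rest (crop right), needle tip at (160,80) and red arc at (270,100): 60° to go, about 3 to 4 whites. Fetch the first white.

```bash
python3 drive.py '[{"rot": [0,1.3,-1.9]},{"xyz": [0.16,-0.9,0]},{"xyz": [0.16,-0.9,0]},{"xyz": [0.16,-0.9,0]},{"xyz": [0.16,-0.9,0]},{"xyz": [0.16,-0.9,0]},{"xyz": [0.16,-0.9,0]},{"xyz": [0.16,-0.9,0]}]' 50 20; python3 drive.py '[{"xyz": [0.16,-0.9,0]},{"xyz": [0.12,-0.86,0]},{"xyz": [0,0,0.8]},{"xyz": [0,0,0.8]},{"xyz": [0,0,0.8]},{},{}]'
```

```text
time_s: 34.2
ee_pos: [424.8, 207.0, 223.9]
ee_rot: [-180.0, -0.0, 0.6]
force: [1.7, -0.4, -0.2]
gripper_width: 49.9
gripper_force: 0.0
time_s: 34.9
ee_pos: [438.4, 292.6, 104.2]
ee_rot: [180.0, 0.0, 0.6]
force: [0.6, 0.3, -0.3]
gripper_width: 49.8
gripper_force: 0.0
```

Converted, 6 mm is 0.12, 1 mm is 0.02.

```bash
python3 drive.py '[{"xyz": [0.02,0.12,0.6],"rot": [0,0,-0.6]},{"xyz": [0,0,0.8]},{"xyz": [0,0,0.4]},{"xyz": [0,0,0.16]},{},{}]'; python3 drive.py '[{},{},{},{},{}]' 10 20;  python3 drive.py '[{"xyz": [0,0,-0.6]},{"xyz": [0,0,-0.8]},{"xyz": [0,0,-0.8]},{"xyz": [0,0,-0.8]},{"xyz": [0,0.9,0]},{"xyz": [0,0.9,0]},{"xyz": [0,0.9,0]}]'
```

```text
time_s: 35.5
ee_pos: [441.3, 286.5, 7.8]
ee_rot: [-179.9, -0.2, 1.1]
force: [1.0, 0.0, 0.0]
gripper_width: 50.1
gripper_force: 0.0
time_s: 36.0
ee_pos: [440.3, 285.7, 6.8]
ee_rot: [-179.9, -0.1, 1.1]
force: [-1.0, 0.2, 5.9]
gripper_width: 30.8
gripper_force: 20.0
time_s: 36.7
ee_pos: [441.9, 149.1, 156.1]
ee_rot: [180.0, -0.0, 1.2]
force: [1.8, -0.3, 0.1]
gripper_width: 30.7
gripper_force: 20.0
```

Converted, 46 mm is 0.92, -3 mm is -0.06.

```bash
python3 drive.py '[{"xyz": [0.02,0.92,-0.06]},{"xyz": [0.02,0.92,-0.06]},{"xyz": [0.02,0.92,0]},{"xyz": [0.02,0.92,0]},{"xyz": [0.02,0.92,0]},{"xyz": [0.02,0.92,0]},{"xyz": [0.02,0.92,0]},{"xyz": [0.02,0.92,0]}]'; python3 drive.py '[{"xyz": [0.04,0.92,0]},{"xyz": [0.04,0.88,0]},{},{}]'
```

```text
time_s: 37.5
ee_pos: [456.6, -219.3, 161.8]
ee_rot: [-180.0, 0.0, 1.0]
force: [1.2, 0.0, -0.9]
gripper_width: 30.6
gripper_force: 20.0
time_s: 37.9
ee_pos: [462.2, -307.7, 161.2]
ee_rot: [-179.9, 0.1, 1.0]
force: [0.2, 1.9, 0.0]
gripper_width: 30.8
gripper_force: 20.0
```

```bash
python3 drive.py '[{"xyz": [0,0.08,0.6]},{"xyz": [0,0,0.6]},{},{}]'; python3 drive.py '[{},{},{}]' 44 20;python3 drive.py '[{"xyz": [0,0,-0.8]},{"xyz": [0,0,-0.8]},{"xyz": [0,-0.9,0]},{"xyz": [0,-0.9,0]},{"xyz": [0,-0.9,0]},{"xyz": [0,-0.9,0]},{"xyz": [0,-0.9,0]},{}]' 
python3 - <<'E'
from w import *
im=whites(); cv2.imwrite('pics/top6.png',im); c,rc,n,x,y=dial(im); print((n*x).sum()/n.sum()-c[0],(n*y).sum()/n.sum()-c[1],rc)
E
```

```text
time_s: 38.3
ee_pos: [462.9, -310.1, 102.2]
ee_rot: [-180.0, 0.0, 1.1]
force: [0.6, 0.8, 0.6]
gripper_width: 30.7
gripper_force: 20.0
time_s: 38.6
ee_pos: [463.5, -311.5, 103.1]
ee_rot: [179.9, -0.1, 1.1]
force: [-0.5, 0.3, 0.1]
gripper_width: 44.2
gripper_force: 0.0
time_s: 39.4
ee_pos: [458.1, -82.2, 182.6]
ee_rot: [-179.9, -0.0, 1.4]
force: [-0.7, -1.8, -0.6]
gripper_width: 43.8
gripper_force: 0.0
white [141.4 201. ] 46 [571.5 357.1]
white [163.7 203.1] 45 [564.3 287. ]
white [165.4 221.6] 48 [506.4 281.7]
white [142.9 224.8] 42 [497.  351.9]
white [139.2 245.9] 44 [431.6 363.1]
-0.8468167460250129 -8.688057836318677 [366.2 157.1]
```

```bash
python3 drive.py '[{"xyz": [0.14,-0.9,0]},{"xyz": [0.14,-0.9,0]},{"xyz": [0.14,-0.9,0]},{"xyz": [0.14,-0.9,0]},{"xyz": [0.14,-0.9,0]},{"xyz": [0.14,-0.9,0]},{"xyz": [0.14,-0.9,0]},{"xyz": [0.14,-0.9,0]}]' 50 20; python3 drive.py '[{"xyz": [0,0,0.8]},{"xyz": [0,0,0.8]},{},{}]'
```

```text
time_s: 40.25
ee_pos: [509.3, 275.2, 182.2]
ee_rot: [180.0, -0.1, 1.0]
force: [1.3, -0.0, -0.0]
gripper_width: 50.2
gripper_force: 0.0
time_s: 40.65
ee_pos: [508.9, 273.8, 102.2]
ee_rot: [180.0, 0.0, 1.0]
force: [0.3, 0.1, 0.9]
gripper_width: 50.2
gripper_force: 0.0
```

Converted, 40 mm is 0.8, 30 mm is 0.6.

```bash
python3 drive.py '[{"xyz": [-0.06,-0.16,0.6]},{"xyz": [0,0,0.8]},{"xyz": [0,0,0.4]},{"xyz": [0,0,0.1]},{},{}]'; python3 drive.py '[{},{},{},{},{}]' 10 20;  python3 drive.py '[{"xyz": [0,0,-0.8]},{"xyz": [0,0,-0.8]},{"xyz": [0,0,-1]},{"xyz": [0,0,-1]},{"xyz": [-0.1,0.84,0]},{"xyz": [-0.1,0.84,0]},{"xyz": [-0.1,0.84,0]},{"xyz": [-0.1,0.84,0]}]'
```

```text
time_s: 41.25
ee_pos: [506.8, 283.2, 9.2]
ee_rot: [-179.9, -0.2, 1.0]
force: [0.4, -0.7, 0.1]
gripper_width: 50.2
gripper_force: 0.0
time_s: 41.75
ee_pos: [505.3, 282.8, 7.8]
ee_rot: [-180.0, -0.1, 1.1]
force: [-0.5, -0.8, 5.4]
gripper_width: 30.8
gripper_force: 20.0
time_s: 42.55
ee_pos: [487.2, 112.8, 186.8]
ee_rot: [180.0, 0.0, 1.1]
force: [1.0, 0.1, -0.2]
gripper_width: 30.8
gripper_force: 20.0
```

```bash
python3 drive.py '[{"xyz": [-0.06,0.86,0]},{"xyz": [-0.06,0.86,0]},{"xyz": [-0.06,0.86,0]},{"xyz": [-0.06,0.86,0]},{"xyz": [-0.06,0.86,0]},{"xyz": [-0.06,0.86,0]},{"xyz": [-0.06,0.86,0]},{"xyz": [-0.06,0.86,0]}]'; python3 drive.py '[{"xyz": [-0.06,0.8,0]},{},{"xyz": [0,0,0.8]},{"xyz": [0,0,0.84]},{},{}]'
```

```text
time_s: 43.35
ee_pos: [469.8, -231.8, 186.7]
ee_rot: [-180.0, 0.0, 1.1]
force: [0.3, 0.9, 0.1]
gripper_width: 31.0
gripper_force: 20.0
time_s: 43.95
ee_pos: [468.2, -269.6, 105.1]
ee_rot: [-180.0, 0.0, 1.1]
force: [1.2, -0.4, 0.9]
gripper_width: 30.8
gripper_force: 20.0
```

Converted, 5 mm is 0.1.

```bash
python3 drive.py '[{"xyz": [0,0,0.1]},{}]';python3 drive.py '[{},{},{}]' 44 20;python3 drive.py '[{"xyz": [0,0,-0.8]},{"xyz": [0,0,-0.8]},{"xyz": [0.18,-0.86,0]},{"xyz": [0.18,-0.86,0]},{"xyz": [0.18,-0.86,0]},{"xyz": [0.18,-0.86,0]},{"xyz": [0.18,-0.86,0]},{}]' 
python3 - <<'E'
from w import *
im=whites(); cv2.imwrite('pics/top7.png',im); c,rc,n,x,y=dial(im); print((n*x).sum()/n.sum()-c[0],(n*y).sum()/n.sum()-c[1],rc)
E
```

```text
time_s: 44.15
ee_pos: [469.0, -270.4, 101.3]
ee_rot: [179.9, -0.1, 1.1]
force: [0.4, 0.1, -0.1]
gripper_width: 30.5
gripper_force: 20.0
time_s: 44.45
ee_pos: [468.3, -270.4, 100.4]
ee_rot: [180.0, -0.0, 1.1]
force: [-0.4, 0.4, -0.2]
gripper_width: 43.4
gripper_force: 0.0
time_s: 45.25
ee_pos: [509.6, -50.1, 180.1]
ee_rot: [-179.9, -0.0, 1.4]
force: [0.7, -0.6, 0.2]
gripper_width: 44.0
gripper_force: 0.0
white [141.2 201. ] 44 [571.4 357.7]
white [163.8 203.1] 46 [564.5 286.9]
white [142.8 224.8] 45 [497.  352.2]
white [234.7 223.5] 30 [499.1  64.9]
white [139.2 246. ] 48 [431.2 363. ]
1.8165903796936504 -8.173548351959937 [366.4 157.1]
```

Converted, -42 mm is -0.84, 8 mm is 0.16.

```bash
python3 drive.py '[{"xyz": [0.16,-0.84,0]},{"xyz": [0.16,-0.84,0]},{"xyz": [0.16,-0.84,0]},{"xyz": [0.16,-0.84,0]},{"xyz": [0.16,-0.84,0]},{"xyz": [0.16,-0.84,0]},{"xyz": [0.16,-0.84,0]},{"xyz": [0.14,-0.84,0]}]' 50 20; python3 drive.py '[{"xyz": [0,0,0.8]},{"xyz": [0,0,0.8]},{},{}]'
```

```text
time_s: 46.1
ee_pos: [566.8, 282.7, 179.9]
ee_rot: [180.0, -0.0, 1.0]
force: [-0.2, -0.4, -0.1]
gripper_width: 49.9
gripper_force: 0.0
time_s: 46.5
ee_pos: [566.4, 281.5, 100.1]
ee_rot: [180.0, 0.0, 1.0]
force: [0.3, 1.1, -0.2]
gripper_width: 50.1
gripper_force: 0.0
```

Converted, 40 mm is 0.8, 30 mm is 0.6.

```bash
python3 drive.py '[{"xyz": [-0.04,-0.12,0.6]},{"xyz": [0,0,0.8]},{"xyz": [0,0,0.4]},{"xyz": [0,0,0.08]},{},{}]'; python3 drive.py '[{},{},{},{},{}]' 10 20;  python3 drive.py '[{"xyz": [0,0,-0.8]},{"xyz": [0,0,-0.8]},{"xyz": [0,0,-1]},{"xyz": [0,0,-1]},{"xyz": [-0.16,0.84,0]},{"xyz": [-0.16,0.84,0]},{"xyz": [-0.16,0.84,0]},{"xyz": [-0.16,0.84,0]}]'
```

```text
time_s: 47.1
ee_pos: [565.7, 289.2, 8.5]
ee_rot: [-179.9, -0.3, 1.0]
force: [-0.2, 0.1, 1.5]
gripper_width: 50.0
gripper_force: 0.0
time_s: 47.6
ee_pos: [564.2, 288.9, 6.8]
ee_rot: [-180.0, -0.1, 1.1]
force: [-0.1, -0.7, 6.3]
gripper_width: 31.0
gripper_force: 20.0
time_s: 48.4
ee_pos: [534.0, 118.7, 185.6]
ee_rot: [180.0, 0.0, 1.1]
force: [-0.2, 0.5, 0.3]
gripper_width: 30.6
gripper_force: 20.0
```

```bash
python3 drive.py '[{"xyz": [-0.172,0.89,0]},{"xyz": [-0.172,0.89,0]},{"xyz": [-0.172,0.89,0]},{"xyz": [-0.172,0.89,0]},{"xyz": [-0.172,0.89,0]},{"xyz": [-0.172,0.89,0]},{"xyz": [-0.172,0.89,0]},{"xyz": [-0.172,0.89,0]}]'; python3 drive.py '[{},{"xyz": [0,0,0.8]},{"xyz": [0,0,0.9]},{},{}]'
```

```text
time_s: 49.2
ee_pos: [471.9, -238.7, 185.7]
ee_rot: [-180.0, 0.0, 1.1]
force: [1.3, 0.5, -0.1]
gripper_width: 30.8
gripper_force: 20.0
time_s: 49.7
ee_pos: [472.7, -236.5, 101.0]
ee_rot: [-180.0, 0.1, 1.1]
force: [0.5, -0.3, -0.1]
gripper_width: 30.7
gripper_force: 20.0
```

Converted, -43 mm is -0.86, -40 mm is -0.8.

```bash
python3 drive.py '[{},{},{}]' 44 20;python3 drive.py '[{"xyz": [0,0,-0.8]},{"xyz": [0,0,-0.8]},{"xyz": [0.12,-0.86,0]},{"xyz": [0.12,-0.86,0]},{"xyz": [0.12,-0.86,0]},{"xyz": [0.12,-0.86,0]},{"xyz": [0.12,-0.86,0]},{}]' 
python3 - <<'E'
from w import *
im=whites(); cv2.imwrite('pics/top8.png',im); c,rc,n,x,y=dial(im); print((n*x).sum()/n.sum()-c[0],(n*y).sum()/n.sum()-c[1],rc)
a=np.mean([env.grab_frame('top') for _ in range(5)],0)
S=np.mean([env.grab_frame('side') for _ in range(3)],0)
cv2.imwrite('pics/top9.png',a); cv2.imwrite('pics/side9.png',S)
cv2.imwrite('pics/f2.png',np.hstack([cv2.resize(a[145:190,333:383],(500,450),interpolation=2),cv2.resize(a[185:255,310:390],(300,450),interpolation=2)]))
E
```

```text
time_s: 50.0
ee_pos: [473.7, -237.4, 102.5]
ee_rot: [179.9, -0.2, 1.1]
force: [-0.7, 0.4, 0.1]
gripper_width: 44.2
gripper_force: 0.0
time_s: 50.8
ee_pos: [499.2, -17.4, 181.8]
ee_rot: [-179.9, -0.1, 1.4]
force: [0.4, 0.0, -0.2]
gripper_width: 44.0
gripper_force: 0.0
white [141.3 201. ] 42 [571.5 357.3]
white [143.  224.7] 42 [497.5 351.6]
white [226.6 226.2] 26 [490.7  90.4]
white [139.2 246. ] 45 [431.4 363.3]
5.140422945884325 -8.231890536939687 [366.1 157.2][ WARN:0@6.928] global loadsave.cpp:1063 imwrite_ Unsupported depth image for selected encoder is fallbacked to CV_8U.
```

View pics/f2.png

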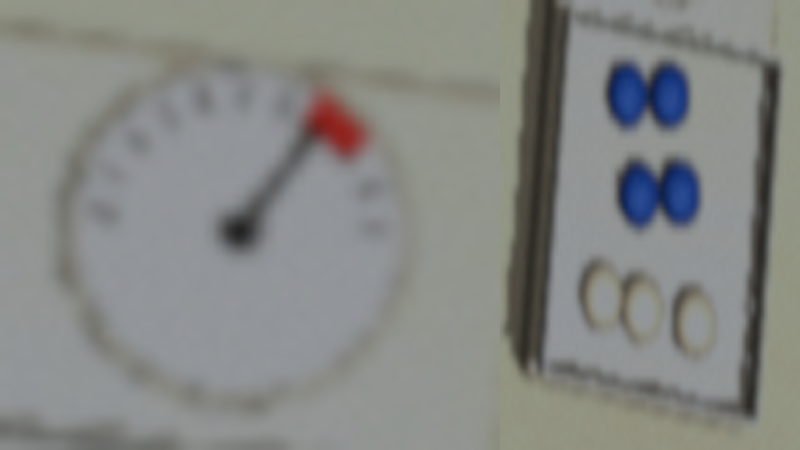

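Seven tabs lie in the pan. The needle (hub 238,230 through 310,135) points at 37° and the arc's middle (339,122) at 43°, so it is inside the arc. I'll confirm that numerically, with the arm already clear.

```bash
python3 - <<'E'
from h import *
a=cv2.imread('pics/top9.png'); g=cv2.resize(a[145:190,333:383],None,fx=10,fy=10,interpolation=2).astype(float)
red=(g[...,2]-g[...,1:2].max(2))>50; y,x=np.nonzero(red); print('red',x.mean(),y.mean())
d=g.max(2); hub=d<65
y,x=np.nonzero(hub); print(len(x))
import math
best=[]
hx,hy=238,230
for t in np.arange(0,90,1):
    s=np.mean([d[int(hy-r*math.cos(math.radians(t))),int(hx+r*math.sin(math.radians(t)))] for r in range(30,105,3)]); best.append((s,t))
best.sort(); print(best[:6]); y,x=np.nonzero(red); print('mark',math.degrees(math.atan2(x.mean()-hx,hy-y.mean())), np.percentile(np.degrees(np.arctan2(x-hx,hy-y)),[1,99]))
E
```

```text
red 335.79968619246864 126.01987447698745
436
[(np.float64(97.64), np.int64(38)), (np.float64(98.0), np.int64(39)), (np.float64(98.36), np.int64(37)), (np.float64(99.12), np.int64(40)), (np.float64(100.12), np.int64(36)), (np.float64(101.32), np.int64(41))]
mark 43.245600446373196 [31.79352985 55.07077873]
```

Needle at 38°, arc spanning 32 to 55° (±11.5° about 43.2°): inside with margin. Handing in.

```bash
python3 drive.py '[{},{},{},{}]'; python3 -c "
from workcell import env
print(env.job_done())"
```

```text
time_s: 51.65
ee_pos: [498.7, -21.7, 180.9]
ee_rot: [180.0, -0.0, 1.1]
force: [-0.1, 0.6, -0.4]
gripper_width: 43.9
gripper_force: 0.0
the job is handed in; nothing more can be done
None
```

I handed the job in at 51.7 s: all four blue tabs went from the bin to the pan by scoop, three white tabs topped it up until the needle read about 5° short of the red arc's middle (arc ±11.5°), and the scoop is level on its rest; the hand-in returned no verdict.

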